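# Unlatch the slide cassette from the scanner

## Robot

A 6-joint arm with a two-finger parallel gripper is mounted at the origin on the work surface. World frame = base frame: x ahead of the robot, y to its left, z up, the work surface at z = 0. Lengths are in m, angles in rad, forces in N, time in s.
With the tool pointing down it reaches from about 0.25 to 0.775 m from the base axis. Payload 4 kg.
Tool frame: the origin (TCP) lies on the centre line of the jaws, within the pads' length; the fingertips stand 17 mm ahead of it and the grasp point (between the pads) lies 2 mm behind it; z points along the fingers, y is the line along which they close (so a half turn about z gives the same grasp; the last joint's range is limited). The gripper opens to 94 mm and grips with 3 to 60 N. Pads are 16 mm wide; open, the fingers measure 119 mm over their backs; the gripper's body (75 mm by 177 mm) begins 78 mm behind the grasp point.
Start: joints at [1.037, 0.087, 1.371, -0, 1.684, -0.103], TCP at [0.23, 0.5, 0.223] pointing down, gripper open.
Joint ranges: [-3.1, 3.1], [-0.76, 2.03], [0.27, 2.55], [-1.08, 4.22], [0.17, 2.65], [-2.57, 2.57]. Speed limits (rad/s): [2.79, 2.79, 3.14, 3.14, 3.14, 3.14].

## Interface

Orientations are given as [roll, pitch, yaw] about the fixed x, y, z axes, in that order (R = Rz(yaw) Ry(pitch) Rx(roll)).
In Python, from bench import robot gives the robot as it stands.
- The arm moves only by the tool servo_tool, never from a script. Its argument "plan" is a list of rows, each a list of 7 numbers: the shift along the tool's x, y, z normalised to -1 to 1, where 1 is 0.1 m, then the turn, a rotation vector about the tool's x, y, z normalised to -1 to 1, where 1 is pi/2 rad, then the finger opening in mm, from 0 to 94. In form: [[x, y, z, ax, ay, az, gripper], ...]. A call has 1 to 12 rows; each row is the pose to reach, as a shift and turn from the pose commanded when the call began, along the tool's axes at that moment; what a row does not reach only later rows make up. A row lasts 1/12 s, in which the tool goes at most 41.7 mm and 7.16 degrees, less where a joint would pass 70% of its speed; a pose out of reach is approached as far as the arm can. A call with a number of a shift or a turn outside -1 to 1 is refused whole. A call with a gripper value outside its range is refused whole. The fingers move at their own pace and stop on an object; the grip force is fixed at half the most. Time passes only in rows, so rows that repeat a pose let the fingers close. It gives the time, the measured TCP pose, the force, the opening and the grip force at its end, in the units of the state.
- robot.get_obs(): the state, without advancing time (a new reading comes with each control period).
- robot.snapshot(name): name is "scene" or "top" or "wrist"; returns the picture (480x640x3 uint8, red, green, blue); there is no depth.
- robot.camera_params(name): a dict with "camera_matrix" (3x3 intrinsics, pixels), "rvec" (rotation vector, rad) and "tvec" (3), from world to camera coordinates, as OpenCV has them; the wrist camera has in their place "tool_from_camera" (4x4, takes a point from camera to tool coordinates, whose origin is the TCP and whose axes are the flange's). Camera axes: x right, y down, z forward; pixel columns grow to the right and rows downward; lengths in m; the calibration is good to about 2 mm. A picture is of the moment at which its call begins: read the wrist's pose just before it. camera_params takes no time and is no camera call.
- robot.close_job(): hands the job in; it is judged then, once.
Trained networks look in the newest picture that a camera, given by its name, has taken for a name from the list of things; names that differ only in an ending like _2 or _b are one class to them, and where a whole thing is asked for, a point or a joint stands for the part that bears it (a point fixed in the world has none). Each returns a list of dicts, best first, with "conf" (0 to 1); they miss things now and then, are a little off and sometimes report something else, mostly with a low value. They report only what shows in the picture. A call takes as long as a camera call.
- robot.find_in(thing, camera): "extent" ([centre column, centre row, width, height] in pixels, round what is visible of it).
The state is a dict: "time": time; "joint_positions": joint angles; "qvel": joint speeds; "joint_torque": joint torques, N m; "tool_pos": TCP position; "ee_rot": TCP orientation; "wrist_force": force on the tool from outside, world axes, zero at the start; "wrist_torque": the same for the moment, N m; "width": finger opening in m; "finger_force": force on a finger pad.
Only numpy, scipy, OpenCV 4.12 (cv2) and the standard library are available. Lean on these libraries where they do the work, as an engineer would, in place of code of your own. Each camera call takes 0.05 s, during which the arm holds its last target. There are 200 camera calls.

## Task

The dusting brush has been left across the slide cassette in the scanner: lay it across both forks of the brush rest, centred between its ends (either way round), and let go of it. Then pinch the cassette's two side catches together between the fingers, lift the cassette upright out of the scanner until its underside is at least 10 cm above the scanner's base plate, and finish holding it there, still, with both catches pinched and nothing else carrying it. Do not push the ink jar, eraser, pot or tin about.

Things in the scene. Friction and masses are not known exactly. Their poses are not given: they have to be found in the camera images.
- scanner: Slide scanner, fixed: black base plate 260 x 120 x 10 mm with a bay; grey housing 46 mm high at x 87 to 172 mm. Origin on the desk under the bay's centre, x along the cassette, z up. The cassette stands on the plate. Guide walls 24 mm above the desk, clearance 0.5 to 1 mm. Midway on each long side a ledge, 26 to 32 mm above the desk, 56 mm long, 32.5 to 48 mm out in y, traps a catch's tooth.
- cassette: Loose grey slide cassette, 0.25 kg, 140 (x) x 54 (y) mm; origin at its underside's centre, z up. Slides at |x| 25 to 70 mm, 56 mm high; between, a waist 50 long, 36 wide, 60 mm high with a black ribbed catch on each side. Starts latched in the scanner, 10 mm above the desk, axes parallel to it. With both catches in it lifts straight up; walls and ledges end 22 mm above its seated underside.
- pad_left (a point): Centre of the outer face of the left (+y) catch's finger pad, moving with it. The pad is upright, 40 mm long (x), 32 mm tall (26 to 58 mm above the cassette's underside), faces +y of the cassette; 33 mm from the cassette's middle when out, 26.5 mm when fully pressed.
- pad_right (a point): The same on the right catch: centre of its pad's outer face, facing -y of the cassette. The two pads' outer faces are 66 mm apart when out, 53 mm when both are fully pressed.
- catch_left (a joint): Inward travel of the left catch, m: 0 out (latched), 0.0065 fully pressed; it slides straight inward and a spring pushes it back (3 N at 0, 6.3 N at full travel). Its tooth lies 4 mm under the scanner's ledge, so it is free from about 0.0045.
- catch_right (a joint): The same for the right catch.
- brush: Loose flat dusting brush, 45 g, 200 mm long (x): square wooden handle 14 x 14 mm from x = -100 to 50 mm, steel ferrule 30 mm wide to 70 mm, grey bristles 33 mm wide to 100 mm. Origin under the handle at the centre of mass, midway along the brush; z up. It starts on top of the cassette's waist (underside 70 mm above the desk), roughly crosswise over both catches.
- rest: Wooden brush rest, fixed: foot 56 (x) x 110 (y) x 8 mm and two forked uprights 8 mm thick at y = -34 and 34 mm. The brush lies along y in both forks, on their floors 50 mm above the desk, between flared lips (about 22 mm apart at the floor, 35 mm at the top, 64 mm above the desk). 60 mm clear between the uprights. Origin on the desk under the middle; z up.
- ink: Bystander: ink jar with a black lid, 52 mm across, 60 mm tall; origin at the centre of its underside.
- eraser: Bystander: white eraser, 55 x 24 x 14 mm; origin at the centre of its underside.
- pot: Bystander: empty white ceramic cup, 72 mm across, 85 mm tall; origin at the centre of its underside.
- tin: Bystander: flat round metal tin, 60 mm across, 30 mm tall; origin at the centre of its underside.

How it is judged:
On the way, in this order (a step that is already met when the one before it is completed fails the run):
1. the brush lies in both forks of the rest, let go (x of brush in the frame of rest between -0.012 and 0.012 m and y of brush in the frame of rest between -0.025 and 0.025 m and z of brush in the frame of rest between 0.045 and 0.058 m and angle between the x axis of brush and the y axis of rest, either way round below 0.15 rad and contact force between brush and rest above 0.1 N and contact force between brush and the fingers below 0.05 N and linear speed of brush below 0.02 m/s and z of cassette in the frame of scanner below 0.015 m), for 0.3 s.
2. both catches are pinched while the cassette is still in the scanner (value of joint each of catch_left, catch_right above 0.0045 m and contact force between cassette and the fingers above 3 N and z of cassette in the frame of scanner below 0.015 m), for 0.05 s.
At the end, for the whole second after the job is handed in: Fingers hold the cassette still (0.03 m/s), catches in 4.5 mm or more, tilt under 0.25 rad, underside 90 mm or more above the base plate, clear of scanner, rest, brush. Brush free and still on the rest: off 12 mm across, 25 mm along, 0.15 rad at most, origin 45 to 58 mm up (x of brush in the frame of rest between -0.012 and 0.012 m and y of brush in the frame of rest between -0.025 and 0.025 m and z of brush in the frame of rest between 0.045 and 0.058 m and angle between the x axis of brush and the y axis of rest, either way round below 0.15 rad and contact force between brush and rest above 0.1 N and contact force between brush and the fingers below 0.05 N and linear speed of brush below 0.02 m/s and value of joint each of catch_left, catch_right above 0.0045 m and contact force between cassette and the fingers above 3 N and z of cassette in the frame of scanner above 0.1 m and angle between cassette's own z axis and vertical below 0.25 rad and linear speed of cassette below 0.03 m/s and contact force between cassette and scanner below 0.05 N and contact force between cassette and rest below 0.05 N and contact force between cassette and brush below 0.05 N); the arm keeps its last pose, push and grip.
It fails at once if the ink was pushed about (more than 30 mm) or tipped over (distance of ink from where it was at the start of the episode above 0.03 m or angle between ink's own z axis and vertical above 0.5 rad).
It fails at once if the eraser was pushed about (more than 30 mm) or tipped over (distance of eraser from where it was at the start of the episode above 0.03 m or angle between eraser's own z axis and vertical above 0.5 rad).
It fails at once if the pot was pushed about (more than 30 mm) or tipped over (distance of pot from where it was at the start of the episode above 0.03 m or angle between pot's own z axis and vertical above 0.5 rad).
It fails at once if the tin was pushed about (more than 30 mm) or tipped over (distance of tin from where it was at the start of the episode above 0.03 m or angle between tin's own z axis and vertical above 0.5 rad).
It also fails if it takes over 58 s, if anything falls off the work surface, if the arm or the gripper's body presses on something with over 40 N, if the wrist force passes 120 N, or if a joint passes its speed limit or range.

## Working session

There is one attempt and no reset: what is moved stays moved. The work goes in short steps, Python scripts to look and compute and a tool call to move; the robot and the scene stay as the last step left them, time stands still between calls to the robot, and variables do not carry over. Pictures are saved under pics/ and viewed, at most 10 in all, crops included, and the job is handed in when it is done.

Besides the shell and the picture viewer there is one more tool, called after ">>>" in YAML: its name, and indented under it one key for each argument. servo_tool: Moves the arm, as the interface text tells. Scaled input: -1 to 1 covers 0.1 m each way for a shift and pi/2 rad each way for a turn. Its arguments: {"type":"object","properties":{"plan":{"type":"array","items":{"type":"array","items":{"type":"number"}}}},"required":["plan"]}

```bash
mkdir -p pics; ls; python3 - <<'E'
from bench import robot
import cv2
print(robot.get_obs())
for c in ("scene","top"):
    im=robot.snapshot(c); cv2.imwrite(f"pics/{c}0.png",im[:,:,::-1])
    print(c,robot.camera_params(c))
    for t in ("scanner","cassette","pad_left","pad_right","brush","rest","ink","eraser","pot","tin"):
        r=robot.find_in(t,c)
        print(t,[(x["conf"],[round(float(v)) for v in x["extent"]]) for x in r[:2]])
print(robot.camera_params("wrist"))
E
```

```text
pics
{'time': 0.0, 'joint_positions': array([ 1.03692386e+00,  8.79337399e-02,  1.37220608e+00,  2.00888310e-05,
        1.68358438e+00, -1.03122774e-01]), 'qvel': array([ 0.00022541,  0.00037549, -0.00225597, -0.00250196, -0.00052494,
        0.00019287]), 'joint_torque': array([ 2.25731023e-04, -3.40167761e+01, -3.02439773e+01,  7.18901306e-02,
        3.26647970e-02, -1.72162217e-04]), 'tool_pos': array([0.22941103, 0.49932823, 0.22134019]), 'ee_rot': array([-3.13947448e+00, -2.39281565e-04,  2.71084495e+00]), 'wrist_force': array([-0.30385663, -0.33305967,  0.53849962]), 'wrist_torque': array([-0.06135803,  0.01255673,  0.02026712]), 'finger_force': 0.0, 'width': 0.09421861270811657}
scene {'camera_matrix': array([[465.50009002,   0.        , 320.64468545],
       [  0.        , 465.50009002, 236.06504685],
       [  0.        ,   0.        ,   1.        ]]), 'rvec': array([ 2.07834371,  0.99689408, -0.49654508]), 'tvec': array([-0.37704625, -0.22034222,  1.36998242])}
scanner [(0.69, [368, 244, 122, 61])]
cassette [(0.74, [351, 218, 62, 49])]
pad_left [(0.26, [230, 282, 60, 56])
[... 833 characters left out ...]
)]
ink [(0.69, [336, 156, 25, 26]), (0.57, [259, 245, 95, 21])]
eraser [(0.81, [347, 328, 16, 29])]
pot [(0.65, [141, 198, 40, 39])]
tin [(0.66, [531, 227, 34, 28])]
{'camera_matrix': array([[330.93941875,   0.        , 321.44813896],
       [  0.        , 330.93941875, 233.86588071],
       [  0.        ,   0.        ,   1.        ]]), 'tool_from_camera': array([[-6.64580140e-04, -9.58743875e-01, -2.84270542e-01,
         8.25873921e-02],
       [ 9.99999246e-01, -3.43637585e-04, -1.17887420e-03,
         1.01783748e-04],
       [ 1.03255238e-03, -2.84271112e-01,  9.58743380e-01,
        -1.62681692e-01],
       [ 0.00000000e+00,  0.00000000e+00,  0.00000000e+00,
         1.00000000e+00]])}
```

```bash
cat > h.py <<'E'
import numpy as np, cv2
from bench import robot
from scipy.spatial.transform import Rotation as R
def cam(c,obs=None):
    p=robot.camera_params(c); K=p["camera_matrix"]
    if "rvec" in p:
        Rm=cv2.Rodrigues(p["rvec"])[0]; return K,Rm,np.array(p["tvec"])
    T=np.eye(4); T[:3,:3]=R.from_euler("xyz",obs["ee_rot"]).as_matrix(); T[:3,3]=obs["tool_pos"]
    W=np.linalg.inv(T@p["tool_from_camera"]); return K,W[:3,:3],W[:3,3]
def px2w(C,uv,z):
    K,Rm,t=C; d=Rm.T@np.linalg.inv(K)@np.array([uv[0],uv[1],1.]); o=-Rm.T@t
    return (o+d*(z-o[2])/d[2])
def w2px(C,P):
    K,Rm,t=C; q=K@(Rm@np.asarray(P,float)+t); return q[:2]/q[2]
E
python3 - <<'E'
from h import *
C=cam("top")
for n,u,z in (("scanner",(264,228),.02),("cass",(265,246),.066),("brush",(260,247),.077),("brushL",(211.5,247),.077),("brushR",(308.5,247),.077),("rest",(414,252),.05),("ink",(336,156),.06),("eraser",(347,328),.014),("pot",(141,198),.085),("tin",(531,227),.03)):
    print(n,px2w(C,u,z).round(3))
im=cv2.imread("pics/top0.png"); cv2.imwrite("pics/topc.png",cv2.resize(im[130:355,180:480],(800,600),interpolation=cv2.INTER_CUBIC))
E
```

```text
scanner [0.583 0.147 0.02 ]
cass [0.535 0.138 0.066]
brush [0.531 0.148 0.077]
brushL [0.529 0.248 0.077]
brushR [0.533 0.047 0.077]
rest [ 0.532 -0.176  0.05 ]
ink [ 0.738 -0.007  0.06 ]
eraser [ 0.371 -0.037  0.014]
pot [0.629 0.402 0.085]
tin [ 0.595 -0.432  0.03 ]
```

View pics/topc.png

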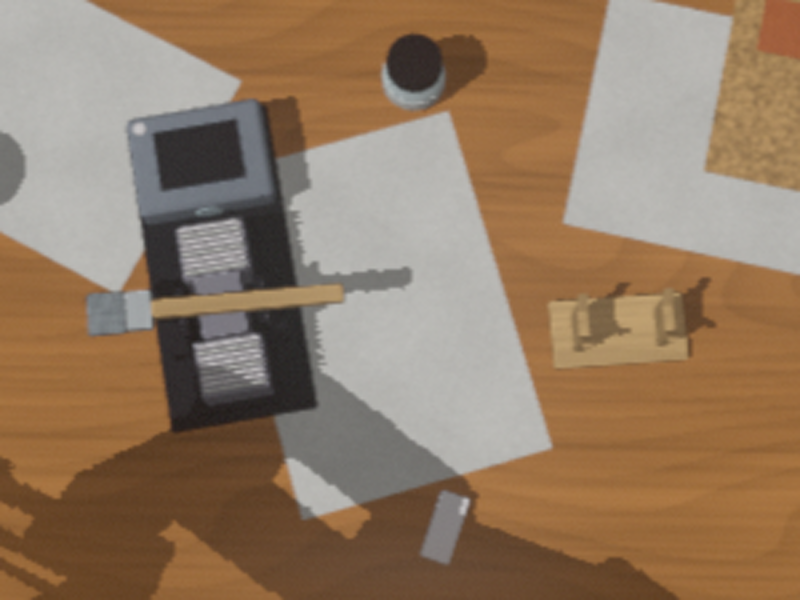

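```bash
python3 - <<'E'
from h import *
C=cam("top")
f=lambda u,z:px2w(C,(180+u[0]/2.6667,130+u[1]/2.6667),z)[:2]
r=np.array([f(u,.008) for u in((550,302),(686,293),(689,358),(555,367))]);print(r.round(3),"rest c",r.mean(0).round(3))
d=(r[0]+r[3]-r[1]-r[2])/2; print("rest len",np.linalg.norm(d),"ydir deg",np.degrees(np.arctan2(d[1],d[0])))
print("forks",[f(u,.064).round(4) for u in((578,322),(663,318))])
a,b=f((342,293),.077),f((88,313),.077);d=b-a;print("brush c",(a+b)/2,np.linalg.norm(d),np.degrees(np.arctan2(d[1],d[0])))
s=[f(u,.01) for u in((172,432),(316,405))];d=s[0]-s[1];print("plate",s,np.linalg.norm(d),np.degrees(np.arctan2(d[1],d[0])))
h=np.array([f(u,.046) for u in((142,219),(276,202),(262,101),(128,120))]);print(h.round(3),h.mean(0))
top=[f(u,.066) for u in((178,230),(242,220),(200,403),(268,390))];print(np.array(top).round(3),np.mean(top,0))
E
```

```text
[[ 0.557 -0.121]
 [ 0.567 -0.233]
 [ 0.513 -0.234]
 [ 0.503 -0.125]] rest c [ 0.535 -0.178]
rest len 0.11093709324785204 ydir deg 95.0345766965609
forks [array([ 0.5309, -0.1376]), array([ 0.5355, -0.2043])]
brush c [0.53787035 0.14653831] 0.19851912207120032 95.75191589085985
plate [array([0.44366931, 0.18449094]), array([0.46798642, 0.06874932])] 0.1182685273371202 101.86516860110419
[[0.612 0.212]
 [0.628 0.104]
 [0.713 0.119]
 [0.695 0.228]] [0.66177461 0.16585086]
[[0.598 0.18 ]
 [0.607 0.129]
 [0.461 0.156]
 [0.472 0.104]] [0.5346138  0.14223061]
```

>>> servo_tool:
  plan:
    - [-0.3,-0.15,0,0,0,0.08,94]
    - [-0.6,-0.3,0,0,0,0.16,94]
    - [-0.9,-0.4,0,0,0,0.24,94]
    - [-1,-0.45,0,0,0,0.32,94]
    - [-1,-0.45,0,0,0,0.4,94]
    - [-1,-0.45,0,0,0,0.48,94]
    - [-1,-0.45,0,0,0,0.56,94]
    - [-1,-0.45,0,0,0,0.62,94]
    - [-1,-0.45,0,0,0,0.661,94]
    - [-1,-0.45,0,0,0,0.661,94]

```text
time: 1.93
tool_pos: [0.3018, 0.4171, 0.2225]
ee_rot: [3.141, -0.0, 1.671]
wrist_force: [-0.3, -0.2, -0.4]
width: 0.0938
finger_force: 0.0
```

>>> servo_tool:
  plan:
    - [-0.3,0.22,0,0,0,0,94]
    - [-0.6,0.45,0,0,0,0,94]
    - [-0.97,0.7,0,0,0,0,94]

```text
time: 2.18
tool_pos: [0.3796, 0.3299, 0.2226]
ee_rot: [3.141, -0.001, 1.678]
wrist_force: [0.9, -0.3, 0.0]
width: 0.0941
finger_force: 0.0
```

>>> servo_tool:
  plan:
    - [-0.33,0.24,0,0,0,0,70]
    - [-0.66,0.48,0,0,0,0,70]
    - [-0.97,0.7,0,0,0,0,70]

```text
time: 2.43
tool_pos: [0.4599, 0.2389, 0.2227]
ee_rot: [3.141, -0.0, 1.674]
wrist_force: [0.7, 1.1, 0.3]
width: 0.0775
finger_force: 0.0
```

>>> servo_tool:
  plan:
    - [-0.33,0.24,0,0,0,0,40]
    - [-0.66,0.48,0,0,0,0,40]
    - [-0.97,0.7,0,0,0,0,40]
    - [-0.97,0.7,0,0,0,0,40]
    - [-0.97,0.7,0,0,0,0,40]

```text
time: 2.85
tool_pos: [0.5391, 0.1497, 0.2219]
ee_rot: [-3.14, -0.0, 1.67]
wrist_force: [0.1, 0.9, -0.3]
width: 0.0439
finger_force: 0.0
```

```bash
python3 - <<'E'
from h import *
o=robot.get_obs(); im=robot.snapshot("wrist"); cv2.imwrite("pics/w1.png",im[:,:,::-1])
C=cam("wrist",o); print(o["tool_pos"],o["ee_rot"])
for t in("brush","cassette","pad_left","pad_right"):
    print(t,[(x["conf"],np.round(x["extent"])) for x in robot.find_in(t,"wrist")[:2]])
print(w2px(C,(.538,.147,.084)))
E
```

```text
[0.53905862 0.14969791 0.22185315] [-3.14030278e+00 -3.60463681e-04  1.67032411e+00]
brush [(0.92, array([320., 223.,  35., 210.])), (0.2, array([319., 198.,  38.,  15.]))]
cassette [(0.95, array([322., 226., 139.,  73.]))]
pad_left [(0.71, array([319., 198.,  37.,  16.]))]
pad_right [(0.62, array([324., 256.,  39.,  14.]))]
[319.89639309 229.98997109]
```

View pics/w1.png

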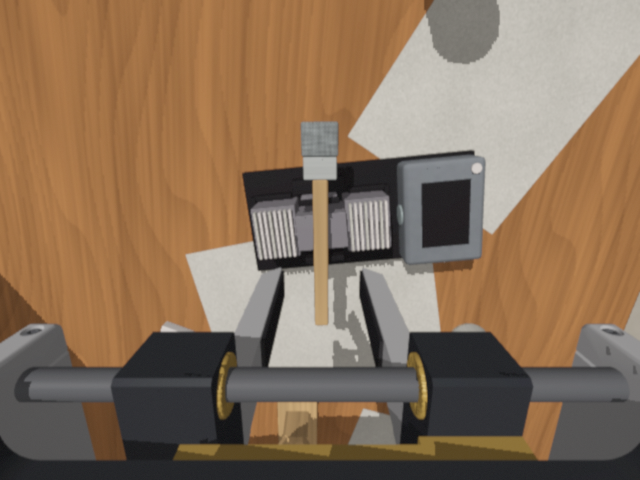

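```bash
python3 - <<'E'
from h import *
o=robot.get_obs(); C=cam("wrist",o)
a,b=px2w(C,(320.5,326),.084),px2w(C,(320,122),.080);d=b-a
print("brush",a,b,(a+b)/2,np.linalg.norm(d[:2]),np.degrees(np.arctan2(d[1],d[0])))
# cassette slide top corners at .066
q=np.array([px2w(C,u,.066)[:2] for u in((252,205),(386,192),(391,249),(261,260))]);print(q.round(4),q.mean(0))
p=[px2w(C,u,z)[:2] for u,z in(((245,172),.01),((260,269),.01),((398,162),.046),((405,262),.046),((484,259),.046),((478,157),.046))];print(np.round(p,4))
d=p[0]-p[1];print(np.degrees(np.arctan2(d[1],d[0])),np.linalg.norm(d)); d=p[4]-p[3];print(np.degrees(np.arctan2(d[1],d[0])),np.linalg.norm(d)); d=p[2]-p[3];print(np.degrees(np.arctan2(d[1],d[0])),np.linalg.norm(d))
E
```

```text
brush [0.54786315 0.04686034 0.084     ] [0.52681831 0.24626226 0.08      ] [0.53734073 0.1465613  0.082     ] 0.2005093794363443 96.02468496201136
[[0.4682 0.163 ]
 [0.597  0.1893]
 [0.6114 0.132 ]
 [0.48   0.1063]] [0.53914368 0.14765726]
[[0.448  0.1872]
 [0.4707 0.0718]
 [0.6084 0.2177]
 [0.6343 0.1122]
 [0.7197 0.1247]
 [0.6872 0.2308]]
101.12587623372929 0.11764823087593228
8.281705335626626 0.08629807508746903
103.75987431455093 0.10859057419375134
```

>>> servo_tool:
  plan:
    - [-0.03,-0.02,0.3,0,0,0,40]
    - [-0.03,-0.02,0.6,0,0,0,40]
    - [-0.03,-0.02,0.9,0,0,0,40]
    - [-0.03,-0.02,1,0,0,0,40]
    - [-0.03,-0.02,1,0,0,0,40]

```text
time: 3.52
tool_pos: [0.5338, 0.1486, 0.1191]
ee_rot: [-3.135, 0.0, 1.674]
wrist_force: [-0.1, 0.6, 0.1]
width: 0.04
finger_force: 0.0
```

>>> servo_tool:
  plan:
    - [0,0,0.15,0,0,0,36]
    - [0,0,0.3,0,0,0,36]
    - [0,0,0.32,0,0,0,36]
    - [0,0,0.32,0,0,0,36]

```text
time: 3.85
tool_pos: [0.5368, 0.1485, 0.0915]
ee_rot: [3.141, -0.0, 1.673]
wrist_force: [0.4, -0.0, 0.4]
width: 0.0359
finger_force: 0.0
```

>>> servo_tool:
  plan:
    - [0,0,0,0,0,0,25]
    - [0,0,0,0,0,0,18]
    - [0,0,0,0,0,0,8]
    - [0,0,0,0,0,0,5]
    - [0,0,0,0,0,0,5]
    - [0,0,0,0,0,0,5]

```text
time: 4.35
tool_pos: [0.5373, 0.1482, 0.0917]
ee_rot: [3.139, -0.0, 1.672]
wrist_force: [-0.8, -0.3, 3.7]
width: 0.0137
finger_force: 30.0
```

>>> servo_tool:
  plan:
    - [0,0,0,0,0,0,5]
    - [0,0,-0.1,0,0,0,5]
    - [0,0,-0.3,0,0,0,5]
    - [0,0,-0.6,0,0,0,5]
    - [0,0,-0.9,0,0,0,5]
    - [0,0,-0.9,0,0,0,5]

```text
time: 4.85
tool_pos: [0.5396, 0.1486, 0.1877]
ee_rot: [3.13, -0.001, 1.673]
wrist_force: [-0.1, 0.2, 1.1]
width: 0.0136
finger_force: 30.0
```

>>> servo_tool:
  plan:
    - [-0.2,-0.02,0,0,0,0,5]
    - [-0.5,-0.06,0,0,0,0,5]
    - [-0.8,-0.1,0,0,0,0,5]
    - [-1,-0.12,0,0,0,0,5]

```text
time: 5.18
tool_pos: [0.534, 0.0453, 0.1796]
ee_rot: [-3.14, 0.001, 1.672]
wrist_force: [-0.4, 0.3, -0.4]
width: 0.0136
finger_force: 30.0
```

>>> servo_tool:
  plan:
    - [-0.3,-0.04,0,0,0,0,5]
    - [-0.6,-0.08,0,0,0,0,5]
    - [-1,-0.12,0,0,0,0,5]

```text
time: 5.43
tool_pos: [0.5323, -0.0534, 0.1796]
ee_rot: [-3.14, -0.001, 1.675]
wrist_force: [0.5, 0.3, -0.3]
width: 0.0136
finger_force: 30.0
```

>>> servo_tool:
  plan:
    - [-0.3,-0.04,0,0,0,0,5]
    - [-0.6,-0.08,0,0,0,0,5]
    - [-0.8,-0.12,0,0,0,0,5]
    - [-1,-0.12,0,0,0,0,5]
    - [-1,-0.12,0,0,0,0,5]
    - [-1,-0.12,0,0,0,0,5]

```text
time: 5.93
tool_pos: [0.5307, -0.1546, 0.1794]
ee_rot: [-3.14, -0.001, 1.67]
wrist_force: [-0.1, 0.3, 0.2]
width: 0.0132
finger_force: 30.0
```

```bash
python3 - <<'E'
from h import *
o=robot.get_obs(); im=robot.snapshot("wrist"); cv2.imwrite("pics/w2.png",cv2.resize(im[100:400,120:520,::-1],(800,600),interpolation=cv2.INTER_CUBIC))
np.save("o2.npy",np.r_[o["tool_pos"],o["ee_rot"]]); print(o["tool_pos"],o["ee_rot"])
t=robot.snapshot("top"); cv2.imwrite("pics/top2.png",t[:,:,::-1])
E
```

```text
[ 0.53069421 -0.15458208  0.1794448 ] [-3.13998232e+00 -1.47448887e-03  1.67047735e+00]
```

View pics/w2.png

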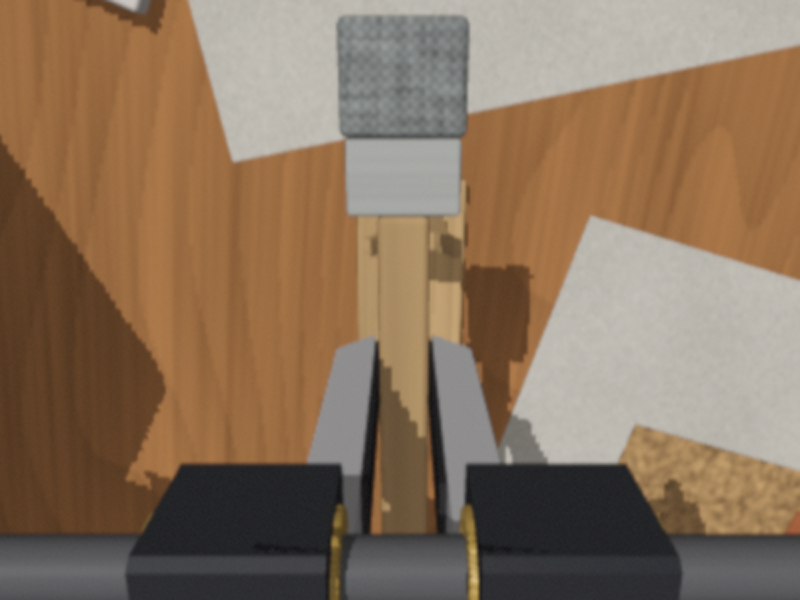

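```bash
python3 - <<'E'
from h import *
v=np.load("o2.npy"); C=cam("wrist",{"tool_pos":v[:3],"ee_rot":v[3:]})
f=lambda u,z:px2w(C,(120+u[0]/2,100+u[1]/2),z)
for u,z in (((358,290),.008),((463,290),.008),((358,330),.008),((462,330),.008),((464,185),.008),((372,242),.064),((445,240),.064),((403,340),.160),((403,16),.160),((403,215),.16)): print(u,f(u,z).round(4))
c=np.array([.534,-.175,.008]);print("pred rest c px",(w2px(C,c)-[120,100])*2)
t=cv2.imread("pics/top2.png"); cv2.imwrite("pics/top2c.png",cv2.resize(t[180:330,330:530],(800,600),interpolation=cv2.INTER_CUBIC))
E
```

```text
(358, 290) [ 0.5098 -0.1853  0.008 ]
(463, 290) [ 0.5654 -0.1798  0.008 ]
(358, 330) [ 0.5116 -0.2081  0.008 ]
(462, 330) [ 0.5677 -0.2025  0.008 ]
(464, 185) [ 0.5589 -0.124   0.008 ]
(372, 242) [ 0.5163 -0.1439  0.064 ]
(445, 240) [ 0.5477 -0.1399  0.064 ]
(403, 340) [ 0.5304 -0.1481  0.16  ]
(403, 16) [ 0.5215 -0.0585  0.16  ]
(403, 215) [ 0.5267 -0.1105  0.16  ]
pred rest c px [405.24368585 275.83440099]
```

View pics/top2c.png

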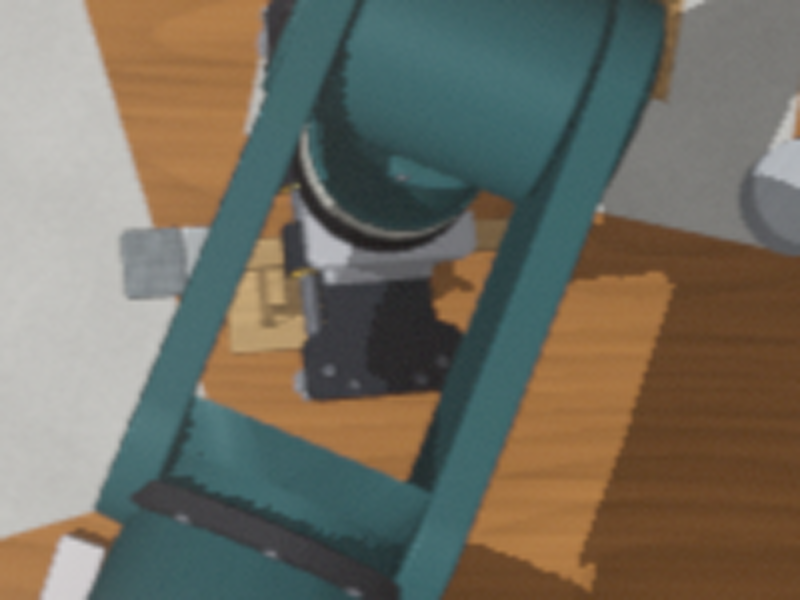

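>>> servo_tool:
  plan:
    - [-0.1,0.03,0,0,0,0,5]
    - [-0.21,0.03,0.2,0,0,0,5]
    - [-0.21,0.03,0.4,0,0,0,5]
    - [-0.21,0.03,0.6,0,0,0,5]
    - [-0.21,0.03,0.8,0,0,0,5]
    - [-0.21,0.03,0.86,0,0,0,5]
    - [-0.21,0.03,0.86,0,0,0,5]
    - [-0.21,0.03,0.86,0,0,0,5]

```text
time: 6.7
tool_pos: [0.5368, -0.1744, 0.0949]
ee_rot: [3.141, 0.0, 1.673]
wrist_force: [0.1, 0.1, 0.1]
width: 0.0136
finger_force: 30.0
```

```bash
python3 - <<'E'
from h import *
o=robot.get_obs(); im=robot.snapshot("wrist"); cv2.imwrite("pics/w3.png",cv2.resize(im[100:400,120:520,::-1],(800,600),interpolation=cv2.INTER_CUBIC))
print(o["tool_pos"],o["ee_rot"],o["wrist_force"])
E
```

```text
[ 0.53679707 -0.17442473  0.09492854] [3.14122571e+00 1.50287940e-04 1.67331971e+00] [0.12941307 0.06889078 0.05327032]
```

View pics/w3.png

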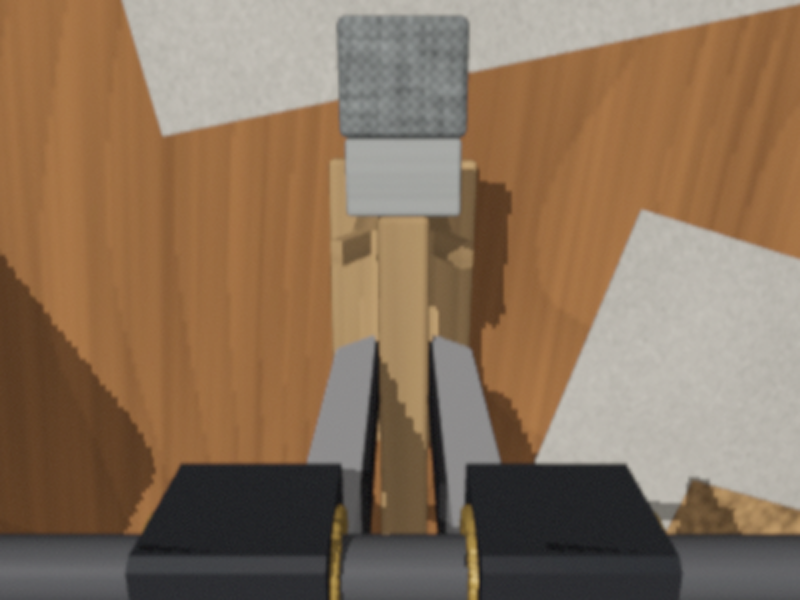

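>>> servo_tool:
  plan:
    - [0,0,0.06,0,0,0,5]
    - [0,0,0.12,0,0,0,5]
    - [0,0,0.18,0,0,0,5]
    - [0,0,0.225,0,0,0,5]
    - [0,0,0.225,0,0,0,5]
    - [0,0,0.225,0,0,0,5]

```text
time: 7.25
tool_pos: [0.5363, -0.1746, 0.0716]
ee_rot: [-3.141, -0.0, 1.672]
wrist_force: [-0.3, -0.1, -0.4]
width: 0.0134
finger_force: 30.0
```

>>> servo_tool:
  plan:
    - [0,0,0.015,0,0,0,5]
    - [0,0,0.015,0,0,0,16]
    - [0,0,0.015,0,0,0,20]
    - [0,0,0.015,0,0,0,26]
    - [0,0,0.015,0,0,0,36]
    - [0,0,0.015,0,0,0,44]
    - [0,0,0.015,0,0,0,44]

```text
time: 7.83
tool_pos: [0.5363, -0.1746, 0.0702]
ee_rot: [-3.141, -0.0, 1.673]
wrist_force: [-0.2, 0.2, 0.0]
width: 0.0419
finger_force: 0.0
```

>>> servo_tool:
  plan:
    - [0,0,0,0,0,0,44]
    - [0,0,-0.2,0,0,0,44]
    - [0,0,-0.5,0,0,0,44]
    - [0,0,-0.8,0,0,0,44]
    - [0,0,-1,0,0,0,44]
    - [0,0,-1,0,0,0,44]

```text
time: 8.33
tool_pos: [0.5391, -0.1758, 0.1766]
ee_rot: [3.132, 0.005, 1.673]
wrist_force: [0.0, 0.1, 1.1]
width: 0.0441
finger_force: 0.0
```

```bash
python3 - <<'E'
from h import *
o=robot.get_obs(); im=robot.snapshot("wrist"); cv2.imwrite("pics/w4.png",cv2.resize(im[100:400,120:520,::-1],(800,600),interpolation=cv2.INTER_CUBIC))
print(o["tool_pos"],o["ee_rot"],o["wrist_force"])
E
```

```text
[ 0.53908744 -0.17577851  0.17661881] [3.13201021 0.00530816 1.67257307] [0.03590189 0.05027517 1.14485815]
```

View pics/w4.png

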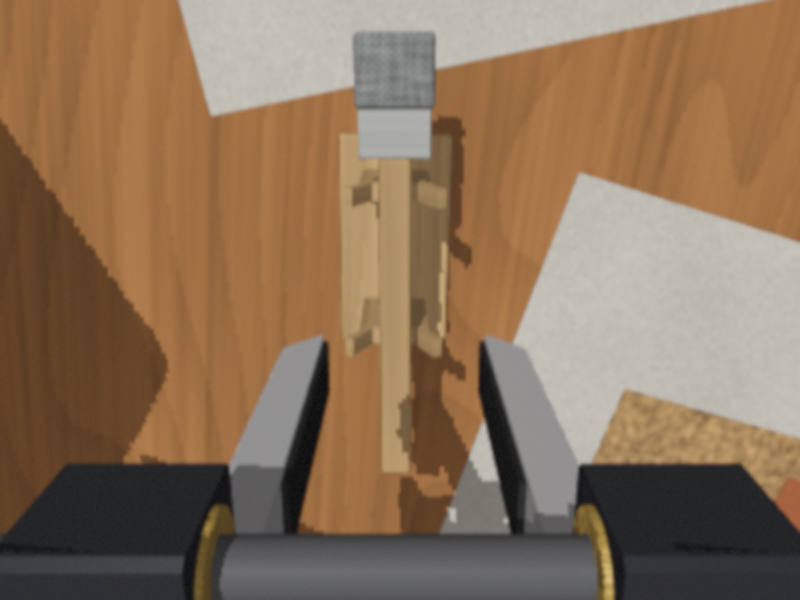

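>>> servo_tool:
  plan:
    - [0.2,0.02,-0.1,0,0,0.08,94]
    - [0.4,0.04,-0.2,0,0,0.16,94]
    - [0.6,0.06,-0.3,0,0,0.24,94]
    - [0.8,0.08,-0.4,0,0,0.32,94]
    - [1,0.1,-0.4,0,0,0.4,94]
    - [1,0.1,-0.4,0,0,0.48,94]
    - [1,0.1,-0.4,0,0,0.56,94]
    - [1,0.1,-0.4,0,0,0.64,94]
    - [1,0.1,-0.4,0,0,0.72,94]
    - [1,0.1,-0.4,0,0,0.8,94]
    - [1,0.1,-0.4,0,0,0.88,94]
    - [1,0.1,-0.4,0,0,0.942,94]

```text
time: 9.38
tool_pos: [0.5353, -0.0739, 0.2078]
ee_rot: [-3.14, 0.004, 0.187]
wrist_force: [0.4, 0.8, -0.5]
width: 0.094
finger_force: 0.0
```

>>> servo_tool:
  plan:
    - [0.04,-0.2,0,0,0,0,94]
    - [0.1,-0.5,0,0,0,0,94]
    - [0.14,-0.73,0,0,0,0,94]

```text
time: 9.63
tool_pos: [0.5349, 0.0013, 0.2078]
ee_rot: [-3.14, 0.004, 0.192]
wrist_force: [0.4, 0.2, -0.3]
width: 0.094
finger_force: 0.0
```

>>> servo_tool:
  plan:
    - [0.04,-0.2,0,0,0,0,94]
    - [0.1,-0.5,0,0,0,0,94]
    - [0.14,-0.73,0,0,0,0,94]

```text
time: 9.88
tool_pos: [0.5346, 0.0761, 0.2079]
ee_rot: [-3.14, 0.004, 0.193]
wrist_force: [0.2, -0.0, 0.7]
width: 0.0938
finger_force: 0.0
```

>>> servo_tool:
  plan:
    - [0.04,-0.2,0,0,0,0,94]
    - [0.1,-0.5,0,0,0,0,94]
    - [0.14,-0.73,0,0,0,0,94]
    - [0.14,-0.73,0,0,0,0,94]
    - [0.14,-0.73,0,0,0,0,94]
    - [0.14,-0.73,0,0,0,0,94]

```text
time: 10.38
tool_pos: [0.5349, 0.1482, 0.2089]
ee_rot: [3.141, 0.003, 0.193]
wrist_force: [-0.0, -0.5, -0.0]
width: 0.0937
finger_force: 0.0
```

```bash
python3 - <<'E'
from h import *
o=robot.get_obs(); im=robot.snapshot("wrist"); cv2.imwrite("pics/w5.png",cv2.resize(im[90:390,120:520,::-1],(800,600),interpolation=cv2.INTER_CUBIC))
np.save("o5.npy",np.r_[o["tool_pos"],o["ee_rot"]]);print(o["tool_pos"],o["ee_rot"])
C=cam("wrist",o)
for t in("cassette","pad_left","pad_right"):
    print(t,[(x["conf"],np.round(x["extent"],1),px2w(C,x["extent"][:2],.068).round(4)) for x in robot.find_in(t,"wrist")[:2]])
robot.snapshot("top"); T=cam("top")
for t in("brush","rest"): print(t,[(x["conf"],px2w(T,x["extent"][:2],.05).round(3)) for x in robot.find_in(t,"top")[:1]])
E
```

```text
[0.53487142 0.14823096 0.20885744] [3.14099488e+00 2.75717681e-03 1.92756552e-01]
cassette [(0.72, array([329.1, 215.7,  71.4, 145.2]), array([0.5471, 0.1427, 0.068 ])), (0.62, array([297.8, 218.3,   9.3,  50.8]), array([0.539 , 0.1712, 0.068 ]))]
pad_left [(0.61, array([299.7, 217.8,  11.4,  50.3]), array([0.5398, 0.1695, 0.068 ]))]
pad_right [(0.58, array([360.1, 217.9,  10.1,  48.7]), array([0.5506, 0.1136, 0.068 ]))]
brush [(0.7, array([ 0.531, -0.182,  0.05 ]))]
rest [(0.95, array([ 0.53 , -0.174,  0.05 ]))]
```

View pics/w5.png

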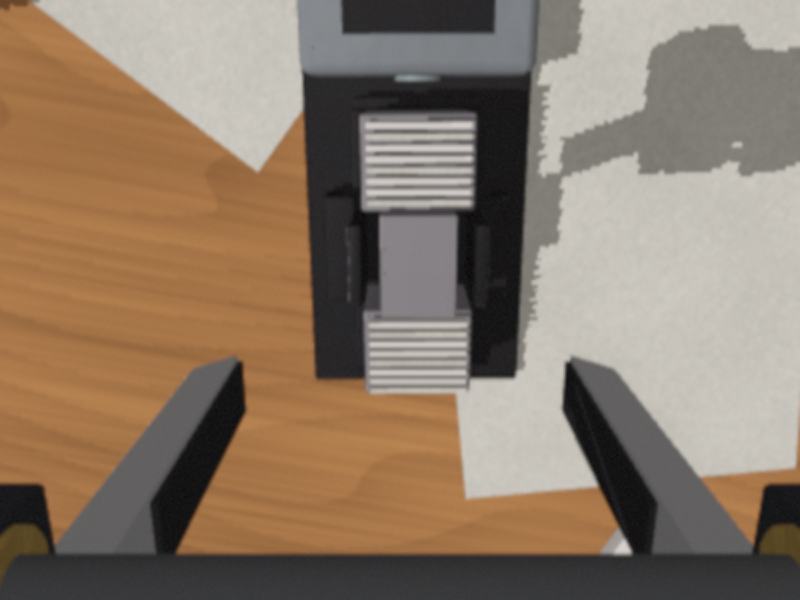

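```bash
python3 - <<'E'
from h import *
v=np.load("o5.npy"); C=cam("wrist",{"tool_pos":v[:3],"ee_rot":v[3:]})
f=lambda u,z:px2w(C,(120+u[0]/2,90+u[1]/2),z)[:2]
w=np.array([f(u,.07) for u in((379,213),(457,213),(459,318),(379,318))]);print(w.round(4),w.mean(0))
s=np.array([f(u,.066) for u in((360,113),(476,113),(469,391),(366,391))]);print(s.round(4),s.mean(0))
d=s[:2].mean(0)-s[2:].mean(0);print(np.linalg.norm(d),np.degrees(np.arctan2(d[1],d[0])),np.linalg.norm(s[0]-s[1]),np.linalg.norm(s[2]-s[3]))
p=[f(u,.01) for u in((317,377),(516,377),(305,75),(531,75))]
m=(np.array(p[0])+p[1])/2;m2=(np.array(p[2])+p[3])/2;d=m2-m;print(m,m2,np.degrees(np.arctan2(d[1],d[0])),np.linalg.norm(p[0]-p[1]),np.linalg.norm(p[2]-p[3]))
c=(w.mean(0)+s.mean(0))/2; dl=np.r_[c-v[:2],0]
print(c,R.from_euler("xyz",v[3:]).as_matrix().T@dl)
E
```

```text
[[0.5619 0.1641]
 [0.5687 0.1289]
 [0.519  0.1171]
 [0.5116 0.1549]] [0.54029485 0.14125833]
[[0.6038 0.1806]
 [0.6137 0.1298]
 [0.4805 0.1031]
 [0.4706 0.1542]] [0.54215124 0.14190996]
0.13588923701580988 11.275600825442991 0.051767792087441936 0.052044570101936805
[0.45830712 0.12446798] [0.62593409 0.15730434] 11.083297986895383 0.11820777638358494 0.11748190736581864
[0.54122304 0.14158414] [ 4.96067516e-03  7.74047785e-03 -9.05043083e-06]
```

>>> servo_tool:
  plan:
    - [0.035,0.075,0.1,0,0,0,94]
    - [0.035,0.075,0.4,0,0,0,94]
    - [0.035,0.075,0.7,0,0,0,94]
    - [0.035,0.075,0.9,0,0,0,94]
    - [0.035,0.075,0.9,0,0,0,94]
    - [0.035,0.075,0.9,0,0,0,94]

```text
time: 11.23
tool_pos: [0.5395, 0.1415, 0.1188]
ee_rot: [3.142, 0.004, 0.192]
wrist_force: [-0.8, 0.2, 0.4]
width: 0.094
finger_force: 0.0
```

```bash
python3 - <<'E'
from h import *
o=robot.get_obs(); im=robot.snapshot("wrist"); cv2.imwrite("pics/w6.png",cv2.resize(im[90:450,80:560,::-1],(800,600),interpolation=cv2.INTER_CUBIC))
print(o["tool_pos"],o["ee_rot"])
E
```

```text
[0.53948113 0.14146231 0.11880584] [3.14158673 0.00355011 0.19229976]
```

View pics/w6.png

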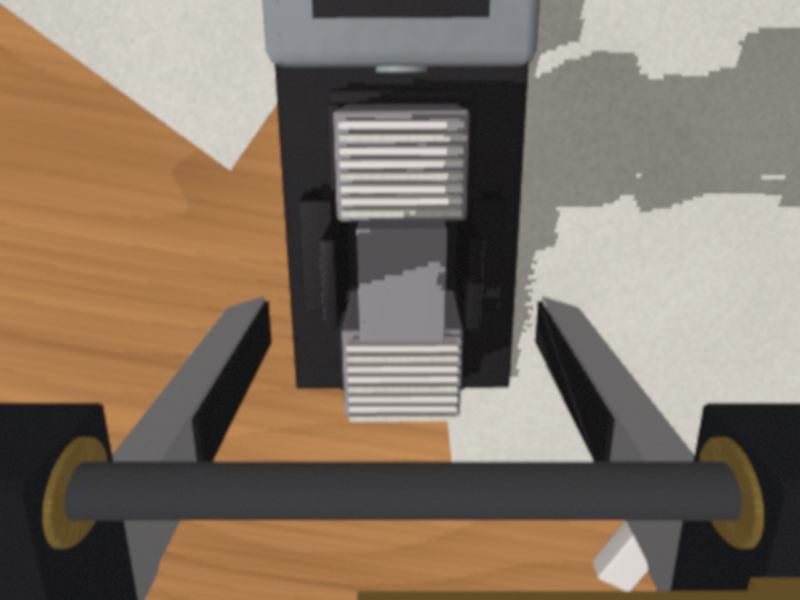

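>>> servo_tool:
  plan:
    - [0,0,0.2,0,0,0,94]
    - [0,0,0.4,0,0,0,94]
    - [0,0,0.55,0,0,0,94]
    - [0,0,0.62,0,0,0,94]
    - [0,0,0.62,0,0,0,94]
    - [0,0,0.62,0,0,0,94]

```text
time: 11.78
tool_pos: [0.5414, 0.1423, 0.0601]
ee_rot: [3.142, -0.003, 0.193]
wrist_force: [0.8, -0.3, 0.3]
width: 0.0941
finger_force: 0.0
```

>>> servo_tool:
  plan:
    - [0,0,0,0,0,0,80]
    - [0,0,0,0,0,0,72]
    - [0,0,0,0,0,0,67]
    - [0,0,0,0,0,0,62]
    - [0,0,0,0,0,0,56]
    - [0,0,0,0,0,0,50]
    - [0,0,0,0,0,0,45]
    - [0,0,0,0,0,0,45]
    - [0,0,0,0,0,0,45]

```text
time: 12.53
tool_pos: [0.5409, 0.1422, 0.0597]
ee_rot: [3.142, -0.002, 0.193]
wrist_force: [-1.1, -1.0, 5.9]
width: 0.0511
finger_force: 30.0
```

>>> servo_tool:
  plan:
    - [0,0,0,0,0,0,45]
    - [0,0,0,0,0,0,45]
    - [0,0,0,0,0,0,45]
    - [0,0,-0.02,0,0,0,45]
    - [0,0,-0.05,0,0,0,45]
    - [0,0,-0.08,0,0,0,45]
    - [0,0,-0.11,0,0,0,45]
    - [0,0,-0.14,0,0,0,45]

```text
time: 13.2
tool_pos: [0.5398, 0.1421, 0.072]
ee_rot: [-3.141, 0.002, 0.193]
wrist_force: [0.3, -0.1, -3.1]
width: 0.0509
finger_force: 30.0
```

>>> servo_tool:
  plan:
    - [0,0,-0.04,0,0,0,45]
    - [0,0,-0.1,0,0,0,45]
    - [0,0,-0.18,0,0,0,45]
    - [0,0,-0.3,0,0,0,45]
    - [0,0,-0.45,0,0,0,45]
    - [0,0,-0.6,0,0,0,45]
    - [0,0,-0.75,0,0,0,45]
    - [0,0,-0.9,0,0,0,45]
    - [0,0,-1,0,0,0,45]

```text
time: 13.95
tool_pos: [0.5411, 0.1423, 0.1757]
ee_rot: [3.142, -0.004, 0.193]
wrist_force: [1.4, -0.4, -2.4]
width: 0.0507
finger_force: 30.0
```

>>> servo_tool:
  plan:
    - [0,0,-0.08,0,0,0,45]
    - [0,0,-0.15,0,0,0,45]
    - [0,0,-0.2,0,0,0,45]
    - [0,0,-0.22,0,0,0,45]
    - [0,0,-0.22,0,0,0,45]
    - [0,0,-0.22,0,0,0,45]
    - [0,0,-0.22,0,0,0,45]
    - [0,0,-0.22,0,0,0,45]
    - [0,0,-0.22,0,0,0,45]
    - [0,0,-0.22,0,0,0,45]
    - [0,0,-0.22,0,0,0,45]

```text
time: 14.87
tool_pos: [0.5402, 0.1421, 0.1943]
ee_rot: [-3.142, 0.0, 0.193]
wrist_force: [-0.6, 1.1, -2.5]
width: 0.0506
finger_force: 30.0
```

```bash
python3 - <<'E'
from h import *
o=robot.get_obs(); im=robot.snapshot("scene"); cv2.imwrite("pics/s7.png",cv2.resize(im[120:345,180:480,::-1],(800,600),interpolation=cv2.INTER_CUBIC))
print(o["tool_pos"],o["ee_rot"],o["wrist_force"],o["width"])
E
```

```text
[0.54022666 0.14213109 0.19427834] [-3.14153442e+00  3.55147101e-04  1.92780884e-01] [-0.60211015  1.10010133 -2.52132161] 0.05057971950744515
```

View pics/s7.png

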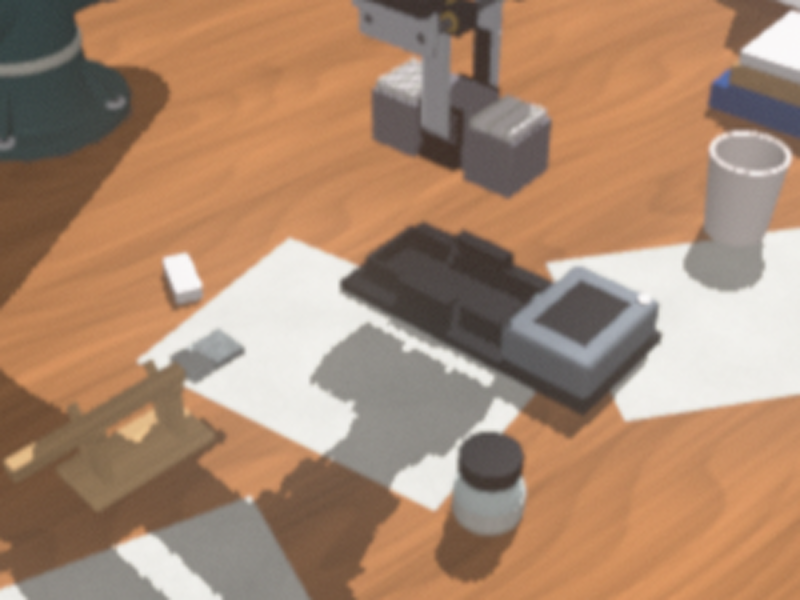

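```bash
python3 -c "
from bench import robot
print(robot.close_job())"
```

```text
the job is handed in; nothing more can be done
None
```

I laid the brush across both forks of the rest, let go of it, and handed the job in with the cassette held upright, both catches pinched, about 13 cm above the base plate; no verdict came back.

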